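# Unlock the trolley's pull-out tray and hold the key turned

### The job

Take the red-headed key out of its wooden stand, push it upright through the keyhole of the lock beside the tray, past the two sticky pins until the key's head sits flush on the brass plate, then turn it a quarter turn clockwise (seen from above). The lock springs back, so finish while still gripping the key and holding it turned, fully home, so that I can pull the tray out; do not disturb the tiffin, the pickle pot or the fork.

Things in the scene. Friction and masses are not known exactly. Their poses are not given: they have to be found in the camera images.
- key: Loose steel key with red plastic head, 72.5 mm long, 35-70 g, upright in the stand at first. Origin: tip of the bit (lower end); z up to the head. Double bit 20 mm along x, 6 mm along y, 22 mm tall, round nose of 3 mm radius; then a round neck, 7 mm across, up to 30.5 mm above the tip; then the head. A half turn about z changes nothing
- key_head (a point): Centre of the key's red head, 51.5 mm above the key's tip; axes as the key's. Flat block 36 mm along x, 12 mm along y, 42 mm tall, to be gripped across its 12 mm; its flat underside is the shoulder that stops the key
- key_stand: Fixed light-wood block 70 x 60 mm, 40 mm tall, with an upright slot 23 mm along x by 9 mm along y right through its middle, in which the key stands with its head resting on the top. Origin at the centre of the underside; the key lifts straight up, clear after 31 mm
- keyhole (a point): Centre of the keyhole on the lock's top, 62 mm above the trolley top: chamfered slot 23 mm along x, 9 mm along y, in a brass plate 6 mm thick. z up, y to the tray. The key goes straight down, either way round; home, its tip is 30.5 mm below this point, the head resting on the plate. Only then is the bit clear below the plate and free to turn
- lock: Fixed grey lock case, 90 mm (x) by 70 mm (y), 62 mm tall, brass top, 15 mm off the tray's -y wall; origin under the keyhole. Inside, two sprung sticky pins catch the bit when its tip is about 13 and 20 mm below the brass top; each gives way to a downward push of about 5 to 20 N; pushing again while rocking the key 1 mm along y helps
- cylinder (a joint): Turn of the black cylinder under the plate, rad: 0 at rest, its 8.4 mm slot in line with the keyhole, growing clockwise from above to a stop at 1.62. The key's bit drives it with about 0.15 rad of lost motion against a spring (0.05 N m at first, 0.15 N m at a quarter turn) that returns it to 0 if let go. It draws back the bolt between lock and tray
- tray: Fixed wooden tray 300 mm (x) by 200 mm (y), floor 10 mm thick, walls 42 mm high, with a pull handle on its -x end and four fixed steel dabbas (57 mm across, tops 70 mm high) in a row along its -y wall. Origin at the centre of the underside
- tiffin: Bystander: tall blue plastic three-tier tiffin, 110 mm across, 203 mm tall with its wire handle, standing in the tray; origin at the centre of its underside
- pickle_pot: Bystander: white ceramic pickle pot with a blue lid, 89 mm across, 110 mm tall, standing in the tray; origin at the centre of its underside
- fork: Bystander: green plastic fork, 170 mm long, 26 mm wide, 6 mm thick, lying on the trolley top along its x; origin near its middle, on its underside

How it is judged:
By the outcome, as a careful person would: the job done as asked, in the order asked, and still so for the second after the job is handed in, while the arm keeps its last pose, push and grip.
It also fails if it takes over 58 s, if anything falls off the work surface, if the arm or the gripper's body presses on something with over 40 N, if the wrist force passes 120 N, or if a joint passes its speed limit or range.

### The arm

A 7-joint arm with a two-finger parallel gripper is mounted at the origin on the work surface. World frame = base frame: x ahead of the robot, y to its left, z up, the work surface at z = 0. Lengths are in m, angles in rad, forces in N, time in s.
With the tool pointing down it reaches from about 0.4 to 0.85 m from the base axis. Payload 6.9 kg.
Tool frame: the origin (TCP) lies midway between the tips of the shut fingers; the grasp point (between the pads) lies behind it (ctrl.pinch_z is the z of the grasp point in the tool frame, in m); z points along the fingers, y is the line along which they close (so a half turn about z gives the same grasp; the last joint's range is limited). The gripper opens to 85 mm and grips with 20 to 120 N. Pads are 22 mm wide; open, the fingers measure 114 mm over their backs; the gripper's body (76 mm by 85 mm) begins 54 mm behind the grasp point. The pads swing forward as they close: fully open they stand 13 mm farther back than shut.
Start: joints at [-1.165, 0.507, -0.238, 1.5, 0.126, 1.149, -0.155], TCP at [0.185, 0.597, 0.231] pointing down, gripper open.
Joint ranges: [-3.08, 3.08], [-0.24, 2.05], [-1.43, 1.35], [0, 2.5], [-1.52, 4.66], [0.17, 1.96], [-2.89, 2.89]. Speed limits (rad/s): [2.39, 2.39, 3.14, 3.14, 3.14, 3.14, 3.14].

### API

Orientations are given as a unit quaternion [w, x, y, z].
In Python, from station import ctrl, get_state, vision, ticket, models gives the robot as it stands. Calls block until the motion is done:
- ctrl.movep(position, orientation): joint-space move of the TCP to a pose.
- ctrl.movel(position, frame=None, max_speed=0.15): straight line of the TCP; frame=None keeps the orientation; max_speed is the mean speed in m/s.
- ctrl.set_joints(angles): joint-space move.
- ctrl.ungrasp() and ctrl.close_gripper(force=None): open the fingers fully, or close them until they stop; force is the grip in N (None keeps the last).
- ctrl.pause(seconds).
- ctrl.ik(position, orientation): joint angles nearest the present ones, or None.
- get_state(): the state.
- vision.grab_frame(name): name is "side" or "top"; returns (picture, depth): 384x512x3 uint8, blue, green, red; 384x512 float32, m along the optical axis (not along the pixel's ray), 0 where there is no reading.
- vision.camera_info(name): a dict with "mtx" (3x3 intrinsics, pixels), "dist_coeffs" ([k1, k2, p1, p2, k3] as OpenCV has them; the pictures are not rectified), "R" (3x3) and "t" (3): a world point X has camera coordinates R X + t. Camera axes: x right, y down, z forward; pixel columns grow to the right and rows downward; lengths in m; the calibration is good to about 2 mm. A picture is of the moment at which its call begins. camera_info takes no time and is no camera call.
A pose or a line that the arm cannot do raises ctrl.Unreachable and nothing moves.
- ticket.close_job(): hands the job in; it is judged then, once.
Trained networks look in the newest picture that a camera, given by its name, has taken for a name from the list of things; names that differ only in an ending like _2 or _b are one class to them, and where a whole thing is asked for, a point or a joint stands for the part that bears it (a point fixed in the world has none). Each returns a list of dicts, best first, with "p" (0 to 1); they miss things now and then, are a little off and sometimes report something else, mostly with a low value. They report only what shows in the picture. A call takes as long as a camera call.
- models.recognise(camera, target): "point" ([column, row] in pixels, amid what is visible of it).
- models.masks_of(camera, target): "mask" (384x512 bool, what is visible of it) and "point" ([column, row] in pixels, amid what is visible of it).
The state is a dict: "time": time; "qpos": joint angles; "qd": joint speeds; "tau": joint torques, N m; "tcp_pos": TCP position; "eef_rot": TCP orientation; "contact_force": force on the tool from outside, world axes, zero at the start; "wrist_torque": the same for the moment, N m; "width": finger opening in m; "gripper_force": force on a finger pad.
Only numpy, scipy, OpenCV 4.12 (cv2) and the standard library are available. Lean on these libraries where they do the work, as an engineer would, in place of code of your own. Each camera call takes 0.05 s, during which the arm holds its last target. There are 200 camera calls.

## Working session

There is one attempt and no reset: what is moved stays moved. The work goes in short steps, each a Python script; the robot and the scene stay as the last script left them, time stands still between calls to the robot, and variables do not carry over. Pictures are saved under pics/ and viewed, at most 10 in all, crops included, and the job is handed in when it is done.

```bash
mkdir -p pics; ls
cat > h.py <<'E'
from station import ctrl, get_state, vision, ticket, models
import numpy as np, cv2
def ray(cam,pts):
    c=vision.camera_info(cam); R=np.array(c["R"]);t=np.array(c["t"])
    u=cv2.undistortPoints(np.array(pts,float).reshape(-1,1,2),np.array(c["mtx"]),np.array(c["dist_coeffs"])).reshape(-1,2)
    d=np.c_[u,np.ones(len(u))]
    return R,t,d
def atz(cam,pts,z):
    R,t,d=ray(cam,pts); o=-R.T@t; w=d@R
    return o+w*((z-o[2])/w[:,2])[:,None]
def atdepth(cam,pts,dep):
    R,t,d=ray(cam,pts); return (d*np.array(dep)[:,None]-t)@R
def cloud(cam,mask,depth):
    v,u=np.nonzero(mask&(depth>0)); return atdepth(cam,np.c_[u,v],depth[v,u])
E
python3 - <<'E'
from h import *
for c in("top","side"):
    im,d=vision.grab_frame(c); cv2.imwrite(f"pics/{c}0.png",im); np.save(f"{c}0.npy",d)
    i=vision.camera_info(c);print(c,-np.array(i["R"]).T@i["t"],np.array(i["mtx"])[0])
    for n in("key","key_head","key_stand","lock","keyhole","tray","tiffin","pickle_pot","fork"):
        try:
            for r in models.masks_of(c,n)[:2]:
                P=cloud(c,r["mask"],d)
                print(n,round(r["p"],2),np.round(r["point"]),r["mask"].sum(),np.round(np.percentile(P,[3,50,97],axis=0),3).tolist() if len(P) else "")
        except Exception as e: print(n,e)
s=get_state();print(s["time"],ctrl.pinch_z,s["tcp_pos"],s["eef_rot"],s["width"])
E
```

```text
pics
top [0.47856897 0.04432479 0.88381943] [369.22280757   0.         257.09641775]
key 0.69 [379. 262.] 150 [[0.446, -0.246, 0.048], [0.459, -0.237, 0.079], [0.474, -0.231, 0.084]]
key_head 0.61 [374. 256.] 185 [[0.444, -0.25, 0.04], [0.461, -0.238, 0.079], [0.476, -0.231, 0.084]]
key_stand 0.73 [369. 260.] 771 [[0.425, -0.271, 0.005], [0.461, -0.229, 0.04], [0.498, -0.203, 0.043]]
key_stand 0.61 [345. 168.] 484 [[0.625, -0.199, -0.0], [0.678, -0.189, 0.006], [0.782, -0.172, 0.009]]
lock 0.77 [238. 218.] 1268 [[0.512, 0.037, 0.031], [0.554, 0.07, 0.062], [0.596, 0.106, 0.065]]
keyhole 0.79 [239. 218.] 1381 [[0.512, 0.034, 0.002], [0.554, 0.07, 0.062], [0.597, 0.11, 0.065]]
tray 0.62 [188. 217.] 8185 [[0.391, 0.115, 0.007], [0.556, 0.183, 0.035], [0.69, 0.318, 0.067]]
tiffin 0.58 [146. 253.] 3276 [[0.43, 0.194, 0.065], [0.476, 0.235, 0.19], [0.524, 0.292, 0.212]]
pickle_pot 0.56 [150. 184.] 1374 [[0.587, 0.219, 0.04], [0.62, 0.251, 0.099], [0.658, 0.292, 0.117]]
fork 0.75 [344. 169.] 417 [[0.627, -0.199, -0.0], [0.683, -0.189, 0.006], [0.781, -0.174, 0.009]]
side [ 0.09146399 -0.644
[... 484 characters left out ...]
] 1468 [[0.507, 0.03, 0.003], [0.54, 0.045, 0.051], [0.596, 0.098, 0.063]]
tray 0.58 [202. 182.] 3868 [[0.388, 0.106, 0.004], [0.495, 0.151, 0.038], [0.69, 0.311, 0.066]]
tiffin 0.56 [175. 152.] 2674 [[0.426, 0.188, 0.027], [0.46, 0.208, 0.134], [0.518, 0.274, 0.193]]
tiffin 0.2 [347. 242.] 383 [[0.624, -0.202, 0.0], [0.674, -0.191, 0.005], [0.776, -0.175, 0.007]]
pickle_pot 0.61 [218. 152.] 858 [[0.583, 0.217, 0.031], [0.609, 0.237, 0.077], [0.652, 0.285, 0.109]]
fork 0.79 [344. 246.] 355 [[0.624, -0.202, 0.001], [0.672, -0.192, 0.005], [0.778, -0.176, 0.008]]
1.0 -0.0187 [0.18519263 0.59692985 0.23128955] [-1.38769396e-05  1.49853424e-01  9.88708223e-01  3.16027633e-06] 0.08555582385343809
```

Run:
```python
from h import *
t=cv2.imread("pics/top0.png");s=cv2.imread("pics/side0.png")
def cr(im,c,r,w=33,h=25): return cv2.resize(im[r-h:r+h,c-w:c+w],(396,300),interpolation=cv2.INTER_CUBIC)
cv2.imwrite("pics/a.png",np.vstack([np.hstack([cr(t,374,258),cr(t,238,218)]),np.hstack([cr(s,290,290),cr(s,238,197)])]))
d=np.load("top0.npy")
hsv=cv2.cvtColor(t,cv2.COLOR_BGR2HSV)
u,v=np.meshgrid(np.arange(512),np.arange(384));P=atdepth("top",np.c_[u.ravel(),v.ravel()],d.ravel()).reshape(384,512,3)
def rect(m,z,n):
    k=cv2.findContours(m.astype(np.uint8),cv2.RETR_EXTERNAL,cv2.CHAIN_APPROX_NONE)[0];k=max(k,key=len)
    m2=np.zeros_like(m,np.uint8);cv2.drawContours(m2,[k],-1,1,-1)
    vv,uu=np.nonzero(m2); X=atz("top",np.c_[uu,vv],z)[:,:2]
    c=np.cov(X.T);w,V=np.linalg.eigh(c);a=V[:,1]
    r=cv2.minAreaRect((X*1000).astype(np.float32))
    print(n,len(X),X.mean(0).round(4),"sig",np.sqrt(12*w).round(4),"yaw",np.degrees(np.arctan2(a[1],a[0])).round(1),r)
box=lambda c,r,w:(abs(u-c)<w)&(abs(v-r)<w)
H,S,V=hsv[...,0],hsv[...,1],hsv[...,2]
red=((H<8)|(H>172))&(S>120)&(V>60)
rect(red&box(374,258,30),.0,"redall")
rect(red&box(374,258,30)&(P[...,2]>.074),.082,"redtop")
rect(box(238,218,35)&(P[...,2]>.054)&(P[...,2]<.07)&(P[...,1]<.112),.062,"locktop")
rect(box(369,260,35)&(P[...,2]>.033)&(P[...,2]<.12),.040,"standtop")
dark=box(238,218,12)&(V<80)
rect(dark,.062,"hole")
rect(box(344,169,35)&(P[...,2]>.003)&(H>35)&(H<85)&(S>80),.006,"fork")
rect(box(188,217,110)&(P[...,2]>.02)&(P[...,1]>.09),.042,"tray")
```

```text
redall 164 [ 0.4599 -0.2641] sig [0.0238 0.0391] yaw 146.1 ((460.4213562011719, -264.7639465332031), (25.86446762084961, 41.76038360595703), 65.19415283203125)
redtop 96 [ 0.461  -0.2399] sig [0.0131 0.0343] yaw 155.3 ((460.7304992675781, -239.90444946289062), (13.762619972229004, 35.3624267578125), 65.06361389160156)
locktop 1271 [0.555 0.069] sig [0.0701 0.0904] yaw -174.9 ((555.317626953125, 69.0072021484375), (90.51274108886719, 69.96813201904297), 5.206423759460449)
standtop 829 [ 0.4607 -0.2398] sig [0.0615 0.0711] yaw 159.3 ((460.7614440917969, -239.6834259033203), (61.772178649902344, 71.26658630371094), 66.39810180664062)
hole 27 [0.5539 0.0703] sig [0.0068 0.02  ] yaw -176.1 ((553.9598388671875, 71.1727523803711), (17.906538009643555, 6.691715240478516), 0.10441035032272339)
fork 343 [ 0.6818 -0.1875] sig [0.0203 0.1321] yaw 175.2 ((693.2736206054688, -188.61062622070312), (24.02924156188965, 140.38900756835938), 84.532958984375)
tray 13248 [0.5335 0.2193] sig [0.223  0.3046] yaw 179.0 ((536.5308227539062, 225.84188842773438), (334.1183776855469, 269.4667663574219), 0.3200950026512146)
```

View pics/a.png

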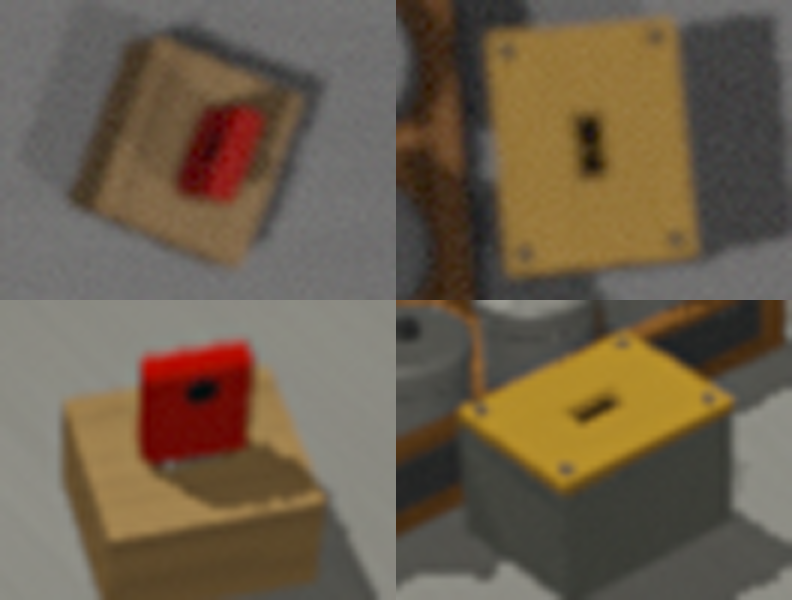

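View pics/top0.png

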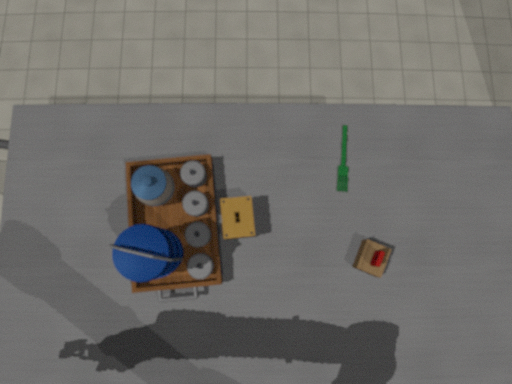

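```bash
cat >> h.py <<'E'
def q(a): a=np.radians(a); return [0,float(np.cos(a/2)),float(np.sin(a/2)),0]
KEY=np.array([.4607,-.2398]); KA=-24.4; HOLE=np.array([.5549,.0692]); LA=5.1
PZ=.0187; G=.027
def yaw():
    w,x,y,z=get_state()["eef_rot"]; return np.degrees(2*np.arctan2(y,x))
E
python3 - <<'E'
from h import *
s=get_state()
for f in(0,180):
    for p,z,a in((KEY,.2,KA),(KEY,.048,KA),(HOLE,.2,LA),(HOLE,.07,LA),(HOLE,.07,LA-50),(HOLE,.07,LA-100)):
        r=ctrl.ik([*p,z],q(a+f)); print(f,a,None if r is None else np.round(r,2))
# go
p=s["tcp_pos"]
ctrl.movel([p[0],p[1],.36]); print(get_state()["time"])
E
```

```text
0 -24.4 [-0.07  0.46  0.75  1.83 -0.37  1.   -1.16]
0 -24.4 [-0.04  0.7   0.75  2.01 -0.73  0.72 -0.82]
0 5.1 [-0.51  0.47  0.53  1.73 -0.27  1.01 -1.37]
0 5.1 [-0.46  0.63  0.46  1.88 -0.4   0.72 -1.25]
0 -44.9 [-0.79  0.89  1.15  1.89 -0.96  1.05 -1.57]
0 -94.9 [ 0.18  0.63 -0.54  1.87  0.46  0.76  2.44]
180 -24.4 [ 0.03  0.42  0.59  1.83 -0.28  0.97  1.88]
180 -24.4 [ 0.35  0.58  0.13  2.   -0.13  0.57  1.71]
180 5.1 [-0.1   0.43 -0.1   1.73  0.05  0.99  1.44]
180 5.1 [-0.05  0.59 -0.18  1.88  0.16  0.69  1.34]
180 -44.9 [-0.2   0.58  0.05  1.88 -0.04  0.68  0.66]
180 -94.9 [-0.32  0.6   0.24  1.88 -0.21  0.69 -0.05]
2.0083
```

Run:
```python
from h import *
ctrl.movep([*KEY,.20],q(KA+180)); print(get_state()["time"])
ctrl.movel([*KEY,.04+G-PZ],max_speed=.12)
s=get_state();print(s["time"],s["tcp_pos"],yaw(),s["contact_force"],s["qpos"].round(2) if hasattr(s["qpos"],"round") else s["qpos"])
ctrl.close_gripper(60)
s=get_state();print(s["time"],s["width"],s["gripper_force"],np.round(s["contact_force"],2),np.round(s["wrist_torque"],3))
im,d=vision.grab_frame("side"); im2,d2=vision.grab_frame("top")
cv2.imwrite("pics/b.png",np.hstack([cv2.resize(im[220:345,225:355],(390,375),interpolation=2),cv2.resize(im2[195:320,310:440],(390,375),interpolation=2)]))
```

```text
5.1417
6.5583 [ 0.46105973 -0.24005101  0.0488724 ] 155.60010162439121 [ 0.48218516 -0.63943754  0.5305812 ] [ 0.04  0.66  0.62  2.   -0.61  0.67  2.2 ]
7.225 0.010983796922722196 58.40972900390625 [-0.22 -1.78  2.19] [-0.24   0.216  0.009]
```

View pics/b.png

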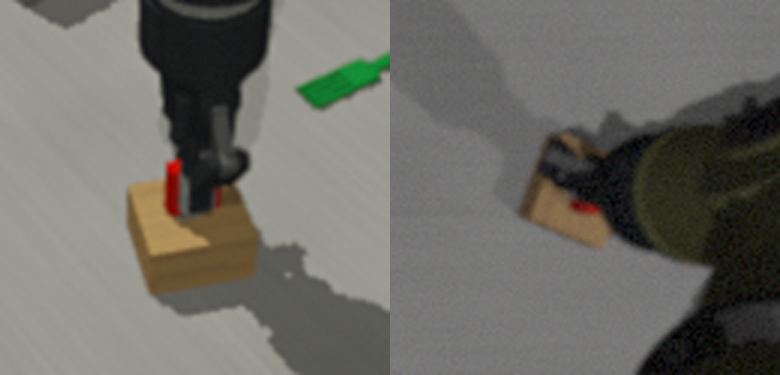

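Run:
```python
from h import *
p=get_state()["tcp_pos"]
ctrl.movel([p[0],p[1],.12],max_speed=.1)
s=get_state();print(s["time"],s["width"],np.round(s["contact_force"],2),np.round(s["wrist_torque"],3))
ctrl.movep([*HOLE,.17],q(LA+180))
ctrl.movel([*HOLE,.1184],max_speed=.12); ctrl.pause(.3)
s=get_state();print(s["time"],s["tcp_pos"],yaw(),s["width"],np.round(s["contact_force"],2),np.round(s["wrist_torque"],3),np.round(s["qpos"],2))
im,d=vision.grab_frame("side"); im2,d2=vision.grab_frame("top"); np.save("sideC.npy",d)
cv2.imwrite("pics/sideC.png",im);cv2.imwrite("pics/topC.png",im2)
cv2.imwrite("pics/c.png",np.hstack([cv2.resize(im[140:235,190:285],(475,475),interpolation=2),cv2.resize(im2[150:270,180:300],(320,475),interpolation=2)]))
```

```text
8.1917 0.01135428731077389 [-0.53  0.46 -0.74] [ 0.046  0.021 -0.002]
10.3167 [0.55521639 0.06920883 0.11897998] 185.10385611291093 0.01131764489596125 [-0.14  0.8  -1.09] [ 0.    -0.016 -0.016] [-0.56  0.59  0.62  1.83 -0.45  0.85  1.94]
```

View pics/c.png

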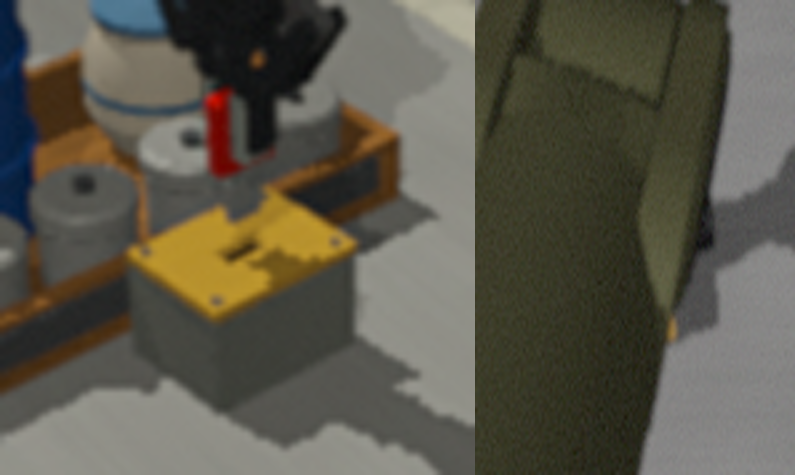

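Run:
```python
from h import *
s0=cv2.imread("pics/side0.png");g=s0.max(2).astype(int)
u,v=np.meshgrid(np.arange(512),np.arange(384))
m=(abs(u-239)<9)&(abs(v-194)<7)&(g<110)
w=(180-g).clip(0)*((abs(u-239)<6)&(abs(v-194)<4))
for k,nm in((m*1.,"mask"),):
    c=[(u*k).sum()/k.sum(),(v*k).sum()/k.sum()];print(nm,m.sum(),c,atz("side",[c],.062),atz("side",[c],.059))
# side plate top rect by yellow
hsv=cv2.cvtColor(s0,cv2.COLOR_BGR2HSV)
y=((hsv[...,0]>18)&(hsv[...,0]<32)&(hsv[...,1]>150)&(hsv[...,2]>110)&(abs(u-238)<35)&(abs(v-195)<30)).astype(np.uint8)
k=max(cv2.findContours(y,0,1)[0],key=cv2.contourArea)
X=atz("side",k.reshape(-1,2),.062)[:,:2]*1000;print(cv2.minAreaRect(X.astype(np.float32)))
i=vision.camera_info("side");K,D,R,t=[np.array(i[a]) for a in("mtx","dist_coeffs","R","t")]
im=cv2.imread("pics/sideC.png");x0,y0,sc=205,140,12
big=cv2.resize(im[y0:y0+50,x0:x0+66],None,fx=sc,fy=sc,interpolation=2)
p=get_state()["tcp_pos"];a=np.radians(LA);C=np.array([[np.cos(a),-np.sin(a)],[np.sin(a),np.cos(a)]])
def box(c,lx,ly,zs,col):
    L=np.array([[-1,-1],[1,-1],[1,1],[-1,1]])*[lx/2,ly/2]@C.T+c
    for z in zs:
        uv=cv2.projectPoints(np.c_[L,np.full(4,z)],cv2.Rodrigues(R)[0],t,K,D)[0].reshape(-1,2)
        cv2.polylines(big,[np.int32((uv-[x0,y0]+.5)*sc)],True,col,1)
tip=p[2]-.0394
box(p[:2],.036,.012,[tip+.0305,tip+.0725],(255,255,0));box(p[:2],.020,.006,[tip,tip+.022],(0,255,0));box(HOLE,.023,.009,[.062],(255,0,255))
cv2.imwrite("pics/d.png",big)
```

```text
mask 35 [np.float64(242.14285714285714), np.float64(195.68571428571428)] [[0.54684651 0.03922255 0.062     ]] [[0.54918309 0.04272848 0.059     ]]
((553.548095703125, 68.53352355957031), (94.5715560913086, 73.55013275146484), 5.881484508514404)
```

View pics/d.png

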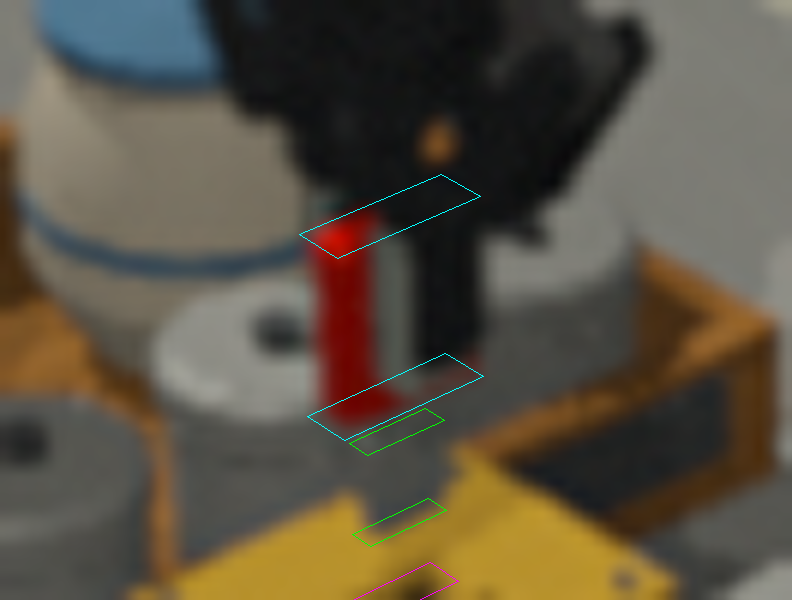

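```bash
cat > ov.py <<'E'
from h import *
i=vision.camera_info("side");K,D,R,t=[np.array(i[a]) for a in("mtx","dist_coeffs","R","t")]
def proj(P): return cv2.projectPoints(np.array(P,float),cv2.Rodrigues(R)[0],t,K,D)[0].reshape(-1,2)
def corners(c,a,lx,ly,z):
    a=np.radians(a);C=np.array([[np.cos(a),-np.sin(a)],[np.sin(a),np.cos(a)]])
    L=np.array([[-1,-1],[1,-1],[1,1],[-1,1]])*[lx/2,ly/2]@C.T+c
    return np.c_[L,np.full(4,z)]
def panel(im,x0,y0,boxes,sc=10,w=40,h=50):
    big=cv2.resize(im[y0:y0+h,x0:x0+w],None,fx=sc,fy=sc,interpolation=2)
    for b in boxes: cv2.polylines(big,[np.int32((proj(b)-[x0,y0]+.5)*sc)],True,(255,255,0),1)
    return big
E
python3 - <<'E'
from ov import *
s0=cv2.imread("pics/side0.png")
A=panel(s0,270,258,[corners(KEY,KA,.036,.012,.04),corners(KEY,KA,.036,.012,.082),corners(KEY,KA,.07,.06,.04)])
B=panel(s0,219,170,[corners(HOLE,LA,.023,.009,.062),corners(HOLE,LA,.09,.07,.062)])
cv2.imwrite("pics/e.png",np.hstack([A,B]))
im=cv2.imread("pics/sideC.png");d=np.load("sideC.npy");d0=np.load("side0.npy")
def redstat(im,d,c,a,tipz,n):
    h=cv2.cvtColor(im,cv2.COLOR_BGR2HSV);m=((h[...,0]<8)|(h[...,0]>172))&(h[...,1]>140)&(h[...,2]>70)
    P=cloud("side",m&(d>0),d);P=P[np.linalg.norm(P[:,:2]-c,axis=1)<.04]
    a=np.radians(a);r=P-[*c,tipz];x=r[:,0]*np.cos(a)+r[:,1]*np.sin(a);y=-r[:,0]*np.sin(a)+r[:,1]*np.cos(a)
    print(n,len(P),[np.percentile(k*1000,[2,10,50,90,98]).round(1).tolist() for k in(x,y,r[:,2])])
p=get_state()["tcp_pos"]
redstat(s0,d0,KEY,KA,.0095,"stand");redstat(im,d,p[:2],LA,p[2]-.0394,"held")
E
```

```text
stand 302 [[-16.7, -14.4, -1.4, 12.9, 15.5], [-9.8, -9.0, -7.6, -3.4, 0.1], [33.9, 38.4, 57.3, 73.1, 74.7]]
held 80 [[-19.0, -18.2, -15.4, -9.9, -6.2], [-8.8, -7.5, -4.8, 1.0, 4.4], [34.3, 37.4, 57.5, 72.2, 74.8]]
```

View pics/e.png

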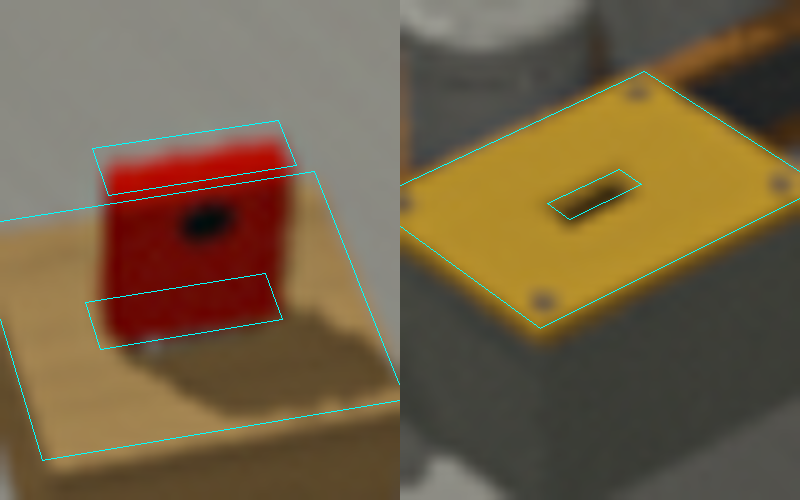

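```bash
cat >> h.py <<'E'
def F(): return np.array(get_state()["contact_force"])
def st(n=""):
    s=get_state();print(n,round(s["time"],2),np.round(np.array(s["tcp_pos"])*1000,2),"F",np.round(s["contact_force"],1),"T",np.round(s["wrist_torque"],2),"yaw",round(yaw(),1),"w",round(s["width"]*1000,1),flush=True)
E
python3 - <<'E'
from h import *
ctrl.close_gripper(100)
st()
ctrl.movel([*HOLE,.1030],max_speed=.05);st()
for z in(.1020,.101,.100,.099,.098,.097):
    ctrl.movel([*HOLE,z],max_speed=.02);st(z)
    if F()[2]>6: break
E
```

```text
10.63 [554.89  69.26 118.45] F [ 0.1 -0.2 -0.6] T [ 0.02 -0.02 -0.04] yaw 185.1 w 10.8
 11.09 [554.64  69.06 102.54] F [-0.2  0.3 -0.4] T [-0.   -0.03 -0.07] yaw 185.1 w 10.9
0.102 11.34 [555.    69.18 102.1 ] F [-1.1 -0.4 -0.3] T [0.06 0.04 0.02] yaw 185.1 w 10.8
0.101 11.59 [554.88  69.21 101.  ] F [-0.7 -0.7  0.2] T [-0.02  0.03 -0.  ] yaw 185.1 w 10.8
0.1 11.84 [554.86  69.23  99.94] F [-0.4 -0.3 -1.2] T [ 0.02 -0.04 -0.02] yaw 185.1 w 10.8
0.099 12.09 [554.85  69.21  98.91] F [-0.5  0.4 -1.5] T [ 0.01 -0.04  0.  ] yaw 185.1 w 10.5
0.098 12.34 [554.87  69.24  97.95] F [ 0.  -0.2 -0.5] T [-0.03  0.01  0.  ] yaw 185.1 w 10.4
0.097 12.59 [554.86  69.2   96.93] F [-0.4 -0.2 -0.1] T [ 0.03 -0.02 -0.01] yaw 185.1 w 10.8
```

Run:
```python
from h import *
z=.097
while z>.0705:
    z-=.0015
    ctrl.movel([*HOLE,z],max_speed=.03);st(round(z,4))
    f=F()
    if f[2]>25 or np.hypot(f[0],f[1])>12: break
```

```text
0.0955 12.84 [554.82  69.14  95.38] F [ 0.6 -1.  -0.7] T [0.03 0.05 0.03] yaw 185.1 w 10.2
0.094 13.09 [554.84  69.22  93.88] F [-0.  -0.3 -0.7] T [ 0.02 -0.05 -0.01] yaw 185.1 w 10.6
0.0925 13.34 [554.85  69.19  92.41] F [ 0.2  0.2 -0.5] T [-0.04 -0.05 -0.01] yaw 185.1 w 10.8
0.091 13.59 [554.82  69.23  90.89] F [ 0.7  0.3 -0.6] T [ 0.03 -0.01 -0.01] yaw 185.1 w 10.8
0.0895 13.84 [554.8   69.23  89.39] F [-0.6 -1.  -0.6] T [-0.04 -0.   -0.03] yaw 185.1 w 10.6
0.088 14.09 [554.8   69.21  87.89] F [ 0.2 -0.5 -0.6] T [ 0.03 -0.01 -0.02] yaw 185.1 w 10.5
0.0865 14.34 [555.04  69.05  86.54] F [ 0.5 -0.2  0.8] T [-0.07 -0.09  0.04] yaw 185.1 w 10.9
0.085 14.59 [555.19  69.02  85.11] F [ 1.1 -0.7  0.8] T [-0.21 -0.25  0.01] yaw 185.1 w 10.6
0.0835 14.84 [555.16  69.08  83.41] F [ 2.6 -1.2 -0.3] T [-0.32 -0.45  0.05] yaw 185.1 w 10.7
0.082 15.09 [554.96  69.09  81.83] F [ 1.6 -0.7 -0.9] T [-0.38 -0.4   0.  ] yaw 185.1 w 10.5
0.0805 15.34 [554.88  69.34  80.72] F [ 0.9 -1.4  3.7] T [-0.18 -0.04  0.04] yaw 185.1 w 10.8
0.079 15.59 [554.94  69.28  80.  ] F [-1.8 -0.9 13.3] T [-0.05  0.64 -0.01] yaw 185.1 w 10.6
0.0775 15.84 [555.09  69.82  77.52] F [ 2.3 -0.1  2. ] T [ 0.21 -0.44 -0.01] yaw 185.1 w 10.8
0.076 16.09 [554.85  69.78  75.35] F [ 3.1  1.7 -4.5] T [ 0.5  -0.88 -0.01] yaw 185.1 w 10.9
0.0745 16.34 [554.46  69.61  74.05] F [ 2.4  1.9 -4.8] T [ 0.68 -0.47  0.02] yaw 185.1 w 10.6
0.073 16.59 [554.41  69.5   72.32] F [ 2.3  3.3 -9.4] T [ 0.74 -0.63  0.05] yaw 185.1 w 10.7
0.0715 16.84 [554.51  69.37  71.1 ] F [ 2.2  2.3 -7.6] T [ 0.81 -0.46  0.01] yaw 185.1 w 10.8
0.07 17.09 [554.83  69.29  70.56] F [-1.3  2.8  2.6] T [ 0.92  0.36 -0.01] yaw 185.1 w 11.1
```

Run:
```python
from h import *
from ov import *
z=.070
while z>.064:
    z-=.001
    ctrl.movel([*HOLE,z],max_speed=.03);st(round(z,4))
    if F()[2]>25: break
im,d=vision.grab_frame("side")
p=np.array(get_state()["tcp_pos"])
A=panel(im,215,160,[],w=40,h=50)
B=panel(im,215,160,[corners(p[:2],LA,.036,.012,.062),corners(p[:2],LA,.036,.012,.104)],w=40,h=50)
cv2.imwrite("pics/f.png",np.hstack([A,B]))
```

```text
0.069 17.34 [554.87  69.26  70.46] F [-4.8  3.6 14.5] T [0.93 1.19 0.04] yaw 185.1 w 11.1
0.068 17.59 [554.89  69.23  70.43] F [-6.9  3.5 23.6] T [ 1.14  1.7  -0.  ] yaw 185.1 w 10.8
0.067 17.84 [554.92  69.27  70.34] F [-11.6   3.9  35.4] T [1.06 2.42 0.02] yaw 185.1 w 10.8
```

View pics/f.png

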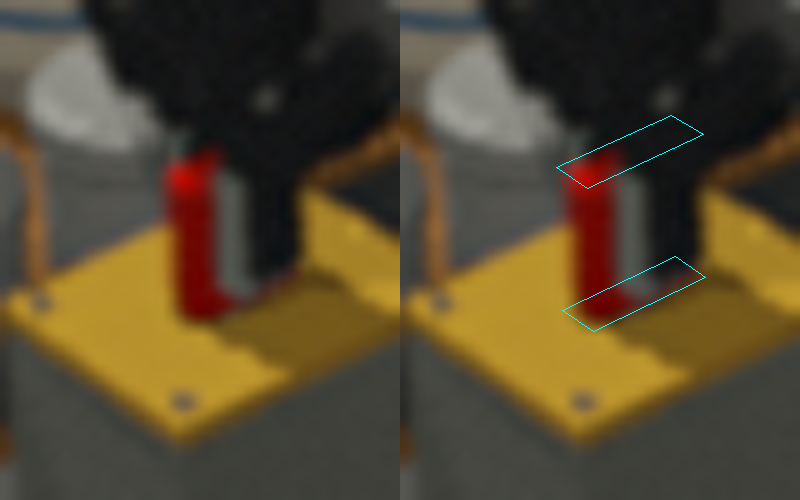

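Run:
```python
from h import *
P=[*HOLE,.069]
ctrl.movel(P,max_speed=.03);st()
for k in range(6,49,6):
    ctrl.movel(P,q(LA+180-k),max_speed=.05);st(k)
    T=np.array(get_state()["wrist_torque"]);f=F()
    if abs(T[2])>.6 or f[2]>35 or np.hypot(*f[:2])>20: break
print(np.round(get_state()["qpos"],2))
```

```text
18.14 [554.98  69.23  70.43] F [-4.3  3.7 15.9] T [ 0.95  1.11 -0.02] yaw 185.1 w 10.6
6 18.4 [555.34  69.35  70.48] F [-4.8  4.3 17.2] T [ 1.05  0.99 -0.08] yaw 179.0 w 10.9
12 18.66 [555.47  69.61  70.45] F [-4.4  4.5 16.7] T [ 1.21  0.89 -0.07] yaw 173.1 w 10.9
18 18.92 [555.53  69.58  70.46] F [-3.5  5.1 16.5] T [ 1.21  0.81 -0.05] yaw 167.1 w 10.3
24 19.18 [555.61  69.47  70.48] F [-4.3  4.6 16.5] T [ 1.07  0.87 -0.06] yaw 161.1 w 10.5
30 19.43 [555.58  69.32  70.46] F [-3.7  3.3 16.8] T [ 1.    0.84 -0.  ] yaw 155.1 w 10.5
36 19.69 [555.53  69.18  70.47] F [-3.7  4.  16.6] T [ 0.97  0.83 -0.01] yaw 149.1 w 10.1
42 19.95 [555.5   69.06  70.47] F [-4.3  3.3 16.6] T [ 0.88  0.97 -0.01] yaw 143.1 w 10.5
48 20.21 [555.44  68.93  70.47] F [-4.7  3.7 16.3] T [0.83 0.95 0.01] yaw 137.1 w 10.7
[-0.65  0.73  0.81  1.88 -0.7   0.84  1.35]
```

Run:
```python
from h import *
P=[*HOLE,.069]
for k in (54,60,66,72,78,84,90,94,97,99,101):
    ctrl.movel(P,q(LA+180-k),max_speed=.05);st(k)
    T=np.array(get_state()["wrist_torque"]);f=F()
    if abs(T[2])>.6 or f[2]>35 or np.hypot(*f[:2])>20: break
print(np.round(get_state()["qpos"],2))
im,d=vision.grab_frame("side")
from ov import *
cv2.imwrite("pics/g.png",np.hstack([panel(im,215,160,[],w=40,h=50),cv2.resize(im,(500,500))]))
```

```text
54 20.47 [555.34  68.81  70.45] F [-4.8  3.1 17.4] T [0.71 1.04 0.01] yaw 131.0 w 10.8
60 20.73 [555.26  68.68  70.48] F [-3.9  2.9 17.8] T [ 0.7   1.04 -0.  ] yaw 125.0 w 10.7
66 20.98 [555.21  68.6   70.48] F [-5.5  3.5 17.8] T [0.7  1.12 0.02] yaw 119.0 w 10.7
72 21.24 [555.13  68.53  70.48] F [-3.7  2.6 16.1] T [0.64 1.09 0.01] yaw 113.0 w 10.8
78 21.5 [554.99  68.47  70.47] F [-4.4  3.3 17.1] T [0.65 1.22 0.  ] yaw 107.0 w 10.4
84 21.76 [554.88  68.44  70.49] F [-5.4  2.6 19.9] T [0.59 1.32 0.01] yaw 101.0 w 10.8
90 22.02 [554.75  68.36  70.47] F [-5.9  3.1 18. ] T [0.62 1.33 0.03] yaw 95.0 w 10.6
94 22.27 [554.67  68.33  70.5 ] F [-5.2  3.3 18.7] T [0.59 1.39 0.09] yaw 91.0 w 10.5
97 22.52 [554.63  68.33  70.48] F [-6.1  3.1 18.9] T [0.57 1.49 0.06] yaw 88.1 w 10.3
99 22.77 [554.58  68.29  70.49] F [-7.3  3.  18.4] T [0.58 1.6  0.07] yaw 86.1 w 10.8
101 23.02 [554.55  68.29  70.49] F [-6.9  2.9 17.6] T [0.59 1.48 0.15] yaw 84.1 w 10.6
[-0.75  0.84  1.05  1.89 -0.89  0.98  0.61]
```

View pics/g.png

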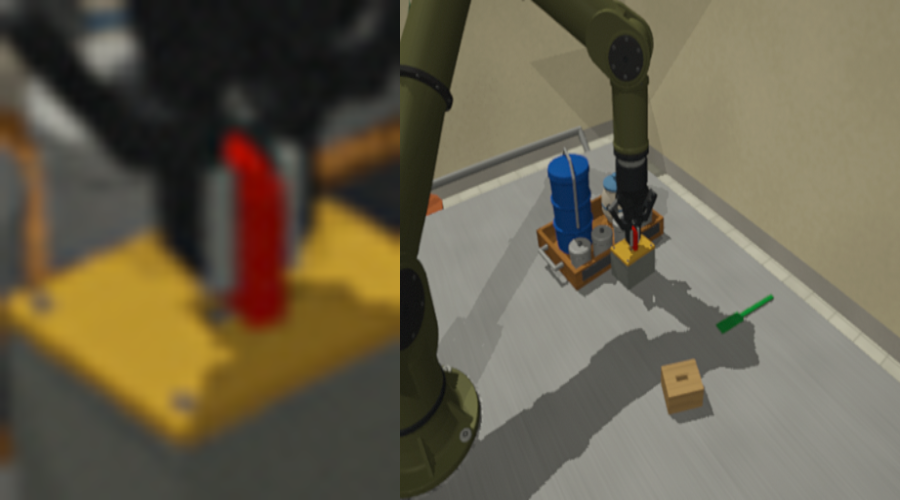

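Run:
```python
from h import *
P=[*HOLE,.069]
for k in (103,105):
    ctrl.movel(P,q(LA+180-k),max_speed=.05);ctrl.pause(.2)
    T=[]
    for _ in range(5): ctrl.pause(.03);T.append(get_state()["wrist_torque"][2])
    st(k);print(np.mean(T))
    if np.mean(T)>.3: break
print(ticket.close_job())
```

```text
103 23.68 [554.47  68.28  70.47] F [-5.9  3.5 17.8] T [0.52 1.5  0.35] yaw 82.1 w 10.6
0.36164040414129184
the job is handed in; nothing more can be done
None
```

The key is through the keyhole with its head on the brass plate. It is turned clockwise until the torque rose as if at the stop, with the arm still gripping, pressing and holding it turned. I handed the job in at about 24 s, and nothing else looked disturbed in the last picture.

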